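# Shift the feed drive into the yellow speed

## Task

Shift the feed drive on the bench into its yellow speed: push the black-knobbed lever through the gate, first back to the cross channel, then across, then fully home to the end of the slot that has the yellow mark at its end. Only push it with the outside of the fingers, never taking the knob or its stem between them, and do not run it into a slot of another colour on the way. Leave the bottle, tape, offcut and screwdriver where they are, and finish with the hand clear of the lever.

Things in the scene. Friction and masses are not known exactly. Their poses are not given: they have to be found in the camera images.
- gearbox: Fixed grey feed drive, housing 200 x 180 x 120 mm on a 250 x 230 mm base, a dark finned motor (118 mm thick, out to 260 mm from the centre) on its +x side and a black rubber roller on its +y side (out to 171 mm), both below the gate plate. Origin: centre of its underside, on the bench; its x axis points to the motor, y to the roller, z up. All x, y below are in these axes.
- gate_centre (a point): Centre of the gate in the upper face of the aluminium plate (180 x 160 mm) on top of the gearbox, 136 mm above the bench. Double-H gate: one cross channel along y, 20 mm wide, at x = 0, and three slots along x, 18 mm wide, at y = -32, 0 and +32 mm, running both ways from it to ends at x = -38 and +38 mm. Round-ended plate fingers 14 mm wide part the slots.
- knob (a point): Centre of the black round knob (40 mm in diameter, 34 mm high) of the upright lever. 210 mm above the bench when upright, some 15 mm lower in a corner. x = y = 0 in the gate's middle; about 53 mm from x = 0 when home at a slot's end, 48 to 58 mm from y = 0 in an outer slot. Starts in the +x half of the middle slot (y near 0, x 20 to 52 mm). Moves at 2 to 3 N; stays where it is left.
- stem_at_gate (a point): Point on the axis of the lever's 12 mm thick steel stem, level with the gate plate, 101 mm up from the lever's pivot; the knob's centre is 180 mm from the pivot, which lies on the gearbox's z axis 30 mm above the bench. The plate stops the stem at the channel walls. About 29 mm from x = 0 and 30 mm from y = 0 when home in an outer slot.
- shift (a joint): Tilt of the lever along the gearbox's x axis, rad: 0 in the cross channel, positive towards +x; about +-0.30 when home at a slot's end.
- across (a joint): Tilt of the lever along the gearbox's y axis, rad: 0 in the middle slot, positive towards +y; about +-0.30 in the outer slots.
- yellow_mark: Yellow disc, 26 mm across, 2 mm thick, flat on the gate plate at the outer end of one of the four outer slots (gearbox x = +-60, y = +-34 mm). Origin: centre of its underside. Which slot it marks changes from start to start. This is the wanted slot.
- red_mark: Red disc, the same, at the end of another outer slot.
- blue_mark: Blue disc, the same, at the end of another outer slot.
- green_mark: Green disc, the same, at the end of another outer slot. The middle slot's two ends have no mark.
- glue_bottle: White glue bottle with an orange nozzle, 62 mm in diameter, 178 mm tall, standing loose beside the gearbox on its -y side. Origin: centre of its underside. Leave alone.
- tape_roll: Roll of blue tape lying flat, 100 mm across, 25 mm high, loose. Origin: centre of its underside. Leave alone.
- offcut: Dark wood offcut, 35 x 90 x 22 mm, loose. Origin: centre of its underside. Leave alone.
- screwdriver: Screwdriver with a grey handle lying beyond the roller, loose. Origin: under its middle. Leave alone.

How it is judged:
On the way:
1. the lever is in the cross channel, in line with the yellow slot (value of joint shift between -0.13 and 0.13 rad and horizontal distance between stem_at_gate and yellow_mark below 0.07 m and (value of joint across above 0.2 rad or value of joint across below -0.2 rad)), for 0.05 s.
At the end, for the whole second after the job is handed in: The lever's stem is home in the yellow-marked slot, within 5 mm of the slot's end (stem to mark centre under 36.5 mm; about 31.5 mm when against the end), and at rest (horizontal distance between stem_at_gate and yellow_mark below 0.0365 m and velocity of joint shift between -0.05 and 0.05 rad/s and velocity of joint across between -0.05 and 0.05 rad/s); the robot touches nothing.
It fails at once if the lever was run well into the slot of another colour (horizontal distance between stem_at_gate and red_mark below 0.038 m or horizontal distance between stem_at_gate and blue_mark below 0.038 m or horizontal distance between stem_at_gate and green_mark below 0.038 m).
It fails at once if the knob or stem was taken between the fingers (x of the grasp point in the frame of knob between -0.012 and 0.012 m and y of the grasp point in the frame of knob between -0.012 and 0.012 m and z of the grasp point in the frame of knob below 0.022 m).
It fails at once if a bystander was moved by more than 20 mm (distance of any of glue_bottle, tape_roll, offcut, screwdriver from where it was at the start of the episode above 0.02 m).
It fails at once if the glue bottle was tipped (angle between glue_bottle's own z axis and vertical above 0.3 rad).
It also fails if it takes over 48 s, if anything falls off the work surface, if the arm or the gripper's body presses on something with over 40 N, if the wrist force passes 120 N, or if a joint passes its speed limit or range.

## Robot

A 7-joint arm with a two-finger parallel gripper is mounted at the origin on the work surface. World frame = base frame: x ahead of the robot, y to its left, z up, the work surface at z = 0. Lengths are in m, angles in rad, forces in N, time in s.
With the tool pointing down it reaches from about 0.4 to 0.875 m from the base axis. Payload 19.3 kg.
Tool frame: the origin (TCP) lies midway between the tips of the shut fingers; the grasp point (between the pads) lies 19 mm behind it; z points along the fingers, x is the direction in which the jaws open and shut, and the axes are right-handed (so a half turn about z gives the same grasp; the last joint's range is limited). The gripper opens to 85 mm and grips with 20 to 120 N. Pads are 22 mm wide; open, the fingers measure 114 mm over their backs; the gripper's body (76 mm by 85 mm) begins 54 mm behind the grasp point. The pads swing forward as they close: fully open they stand 13 mm farther back than shut.
Start: joints at [1.27, 0.521, -0.036, 1.599, 0.021, 1.021, -0.113], TCP at [0.143, -0.608, 0.231] pointing down, gripper open.
Joint ranges: [-2.91, 2.91], [-0.3, 2.13], [-1.5, 1.42], [0.17, 2.43], [-1.26, 4.41], [0.16, 1.93], [-2.52, 2.52]. Speed limits (rad/s): [1.89, 1.89, 2.39, 2.39, 3.01, 3.01, 3.01].

## Interface

Orientations are given as [roll, pitch, yaw] about the fixed x, y, z axes, in that order (R = Rz(yaw) Ry(pitch) Rx(roll)).
In Python, from workcell import monitor, eyes, order gives the robot as it stands. The module is installed in compiled form; this text tells all that it offers.
- The arm moves only by the tool servo_tool, never from a script. Its argument "deltas" is a list of rows, each a list of 7 numbers: the opening, from 0 (shut) to 1 (fully open), then the shift along the tool's x, y, z in cm, then the turn, a rotation vector about the tool's x, y, z in degrees. A call has 1 to 12 rows; each row shifts and turns the pose as measured when the row begins, along the tool's axes as they then stand; what a row does not reach is not made up. A row lasts 1/12 s, in which the tool goes at most 41.7 mm and 7.16 degrees, less where a joint would pass 70% of its speed; a pose out of reach is approached as far as the arm can. A call with a gripper value outside its range is refused whole. The fingers move at their own pace and stop on an object; "force" is the grip in N (left out, the last holds). Time passes only in rows, so rows that do not move let the fingers close. It gives the time, the measured TCP pose, the force and the opening at its end, in the units of the state.
- monitor.observe(): the state, without advancing time (a new reading comes with each control period).
- eyes.get_image(name): name is "scene" or "top" or "wrist"; returns (picture, depth): 480x640x3 uint8, red, green, blue; 480x640 float32, m along the optical axis (not along the pixel's ray), 0 where there is no reading.
- eyes.camera_params(name): a dict with "K" (3x3 intrinsics, pixels), "R" (3x3) and "t" (3): a world point X has camera coordinates R X + t. Camera axes: x right, y down, z forward; pixel columns grow to the right and rows downward; lengths in m; the calibration is good to about 2 mm. A picture is of the moment at which its call begins: read the wrist's pose just before it. camera_params takes no time and is no camera call; for the wrist camera it gives the pose at the moment of the call.
- order.close_job(): hands the job in, once; it reports no verdict.
The state is a dict: "t": time; "joint_pos": joint angles; "qvel": joint speeds; "tau": joint torques, N m; "position": TCP position; "eef_rot": TCP orientation; "ft_force": force on the tool from outside, world axes, zero at the start; "ft_torque": the same for the moment, N m; "grip_width": opening from 0.0 (shut) to 1.0 (fully open).
Only numpy, scipy, OpenCV 4.12 (cv2) and the standard library are available. Lean on these libraries where they do the work, as an engineer would, in place of code of your own. Each camera call takes 0.05 s, during which the arm holds its last target.

## Working session

There is one attempt and no reset: what is moved stays moved. The work goes in short steps, Python scripts to look and compute and a tool call to move; the robot and the scene stay as the last step left them, time stands still between calls to the robot, and variables do not carry over. Pictures are saved under pics/ and viewed, and the job is handed in when it is done.

Besides the shell and the picture viewer there is one more tool, called as name(argument=value, ...) on one line, values as JSON. servo_tool: Moves the arm, as the interface text tells. Its arguments: {"type":"object","properties":{"deltas":{"type":"array"},"force":{"type":"number"}},"required":["deltas"]}

```bash
mkdir -p pics
python3 - <<'E'
from workcell import monitor, eyes, order
import cv2,numpy as np
s=monitor.observe();print(s)
for n in("scene","top","wrist"):
    p=eyes.camera_params(n);im,d=eyes.get_image(n)
    np.savez(f"pics/{n}0.npz",im=im,d=d,**p)
    cv2.imwrite(f"pics/{n}0.png",im[...,::-1]);print(n,p)
E
```

```text
{'t': 0.0, 'joint_pos': array([ 1.26981285,  0.5219927 , -0.03633203,  1.59994479,  0.02115027,
        1.02110529, -0.11279655]), 'qvel': array([ 1.92998985e-03, -2.18133580e-04, -9.27159800e-04, -9.17224988e-04,
        4.38627620e-04,  2.92741795e-05,  9.43378330e-04]), 'tau': array([-2.52465243e-04, -9.27113986e+01,  1.97951987e+00, -3.69932556e+01,
        1.76763354e-02,  8.00456037e-03, -1.13923778e-05]), 'position': array([ 0.14287496, -0.60813414,  0.23076159]), 'eef_rot': array([ 3.14156237e+00,  1.06746985e-03, -1.34004253e+00]), 'ft_force': array([-0.28165086,  0.7428747 ,  0.72324455]), 'ft_torque': array([0.0369126 , 0.02649007, 0.05950204]), 'grip_width': 0.9992705830043128}
scene {'K': array([[510.96147318,   0.        , 318.7994044 ],
       [  0.        , 510.96147318, 241.17118777],
       [  0.        ,   0.        ,   1.        ]]), 'R': array([[ 0.78765128,  0.6161017 , -0.00491501],
       [ 0.44805549, -0.5782529 , -0.68181366],
       [-0.42290867,  0.5348292 , -0.73150938]]), 't': array([-0.47768379, -0.09539843,  1.14069277])}
top {'K': array([[589.18864017,   0.        , 325.45139805],
       [  0.        , 589.18864017, 240.2104625 ],
       [  0.        ,   0.        ,   1.        ]]), 'R': array([[-0.00639666, -0.99941303, -0.03365516],
       [-0.99228442,  0.0105111 , -0.12353599],
       [ 0.12381724,  0.03260527, -0.99176922]]), 't': array([0.08666048, 0.57178523, 1.05028459])}
wrist {'K': array([[343.70433649,   0.        , 314.66249462],
       [  0.        , 343.70433649, 240.83103697],
       [  0.        ,   0.        ,   1.        ]]), 'R': array([[ 2.29442342e-01, -9.73322237e-01, -1.85398395e-04],
       [-9.24108568e-01, -2.17900943e-01,  3.13914852e-01],
       [-3.05580704e-01, -7.18540306e-02, -9.49451121e-01]]), 't': array([-0.62474351, -0.0408099 ,  0.37943348])}
```

View pics/scene0.png

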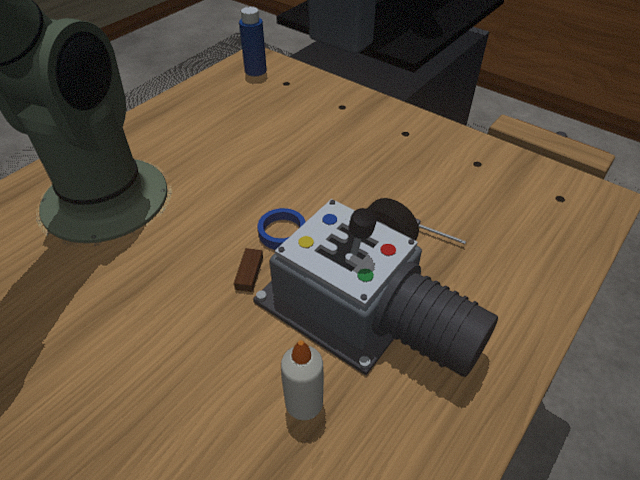

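View pics/top0.png

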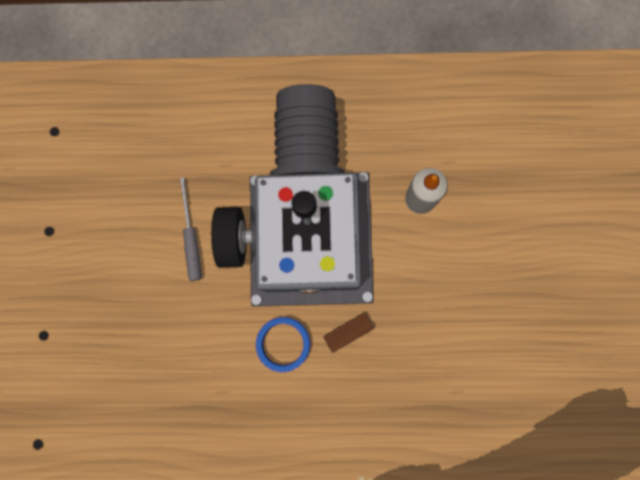

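In the scene and top views, yellow is at top px (328,264), the -x/-y slot. Blue is at (287,265), red at (286,194), green at (326,193), and the knob is at (304,204) in the +x half of the middle slot. Next I'll measure these.

```bash
cat > h.py <<'E'
import numpy as np,cv2
from workcell import monitor, eyes, order
def ray(p,uv,z):
    R,t,K=p["R"],p["t"],p["K"]
    d=R.T@np.linalg.inv(K)@np.array([uv[0],uv[1],1.]);c=-R.T@t
    return c+d*(z-c[2])/d[2]
def blob(m):
    n,l,st,ce=cv2.connectedComponentsWithStats(m.astype(np.uint8))
    return [(int(st[i,4]),ce[i]) for i in np.argsort(-st[1:,4])[:3]+1]
E
python3 - <<'E'
from h import *
for n in("scene","top"):
    p=np.load(f"pics/{n}0.npz");im=p["im"];h=cv2.cvtColor(im,cv2.COLOR_RGB2HSV)
    x0,x1,y0,y1=(255,365,170,310) if n=="top" else (270,420,195,300)
    roi=np.zeros(im.shape[:2],bool);roi[y0:y1,x0:x1]=1
    for c,(a,b) in dict(yellow=(22,38),red=(170,190),blue=(100,125),green=(50,85)).items():
        H=h[...,0].astype(int); 
        if c=="red": H=np.where(H<8,H+180,H)
        m=roi&(H>=a)&(H<=b)&(h[...,1]>130)&(h[...,2]>50)
        k=blob(m)[0];print(n,c,k[0],k[1].round(1),ray(p,k[1],.138).round(4))
    m=roi&(im.max(2)<45)
    if n=="top":
        m[217:]=0
    else: m[245:]=0;m[:,:345]=0;m[:,378:]=0
    k=blob(m)[0];print(n,"knob",k[0],k[1].round(1),ray(p,k[1],.205).round(4))
p=np.load("pics/top0.npz")
print("bottle",ray(p,(432,181),.175),"cam",-p["R"].T@p["t"])
E
```

```text
scene yellow 128 [305.6 241.4] [0.5206 0.0749 0.138 ]
scene red 135 [387.9 249.2] [0.6394 0.1449 0.138 ]
scene blue 167 [289.5 214. ] [0.4561 0.1091 0.138 ]
scene green 130 [365.2 275.1] [0.6411 0.0762 0.138 ]
scene knob 763 [363.1 224.1] [0.6085 0.1105 0.205 ]
top yellow 150 [327.  263.5] [0.5208 0.0761 0.138 ]
top red 149 [285.4 194.2] [0.6391 0.1458 0.138 ]
top blue 136 [286.2 264.7] [0.5194 0.1442 0.138 ]
top green 116 [325.4 192.6] [0.6409 0.078  0.138 ]
top knob 431 [304.  203.9] [0.6094 0.1096 0.205 ]
bottle [ 0.65005364 -0.09597968  0.175     ] cam [0.43788458 0.0463547  1.11519256]
```

Run:
```python
from h import *
a=cv2.imread("pics/top0.png")[165:305,210:380];b=cv2.imread("pics/scene0.png")[180:320,250:420]
cv2.imwrite("pics/crop.png",cv2.resize(np.hstack([a,b]),None,fx=2.3,fy=2.3,interpolation=cv2.INTER_CUBIC))
```

```text
(no output)
```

View pics/crop.png

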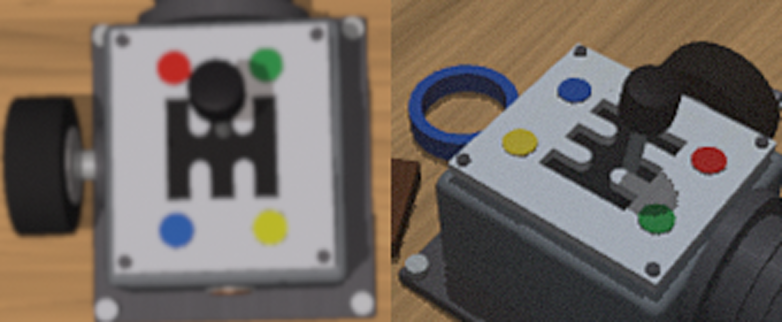

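servo_tool(deltas=[[0,0,0,-3,0,0,4],[0,0,0,-3,0,0,4],[0,0,0,-3,0,0,4],[0,-3,-2.2,0,0,0,0],[0,-3,-2.2,0,0,0,0],[0,-3,-2.2,0,0,0,0],[0,-3,-2.2,0,0,0,0],[0,-3,-2.2,0,0,0,0],[0,-3,-2.2,0,0,0,0],[0,-3,-2.2,0,0,0,0],[0,-3,-2.2,0,0,0,0]])

```text
t: 1.07
position: [0.3165, -0.3608, 0.3225]
eef_rot: [3.138, 0.003, -1.572]
ft_force: [0.4, -1.1, -0.2]
grip_width: -0.001
```

servo_tool(deltas=[[0,-3,-2.4,0,0,0,-1],[0,-3,-2.4,0,0,0,0],[0,-3,-2.4,0,0,0,0],[0,-3,-2.4,0,0,0,0],[0,-3,-2.4,0,0,0,0],[0,-3,-2.4,0,0,0,0],[0,-3,-2.4,0,0,0,0],[0,-3,-2.4,0,0,0,0],[0,-3,-2.4,0,0,0,0],[0,-3,-2.4,0,0,0,0],[0,-3,-2.4,0,0,0,0],[0,-3,-2.4,0,0,0,0]])

```text
t: 2.07
position: [0.6078, 0.0242, 0.3228]
eef_rot: [3.139, 0.001, -1.557]
ft_force: [0.5, -0.9, 1.0]
grip_width: -0.004
```

servo_tool(deltas=[[0,-3,-2.6,0,0,0,0],[0,-3,-2.6,0,0,0,0],[0,-2.5,-2.3,0,0,0,0],[0,0,0,3,0,0,0],[0,0,0,3,0,0,0],[0,0,0,2,0,0,0],[0,0,0,0,0,0,0]])

```text
t: 2.65
position: [0.6871, 0.127, 0.2368]
eef_rot: [3.138, 0.006, -1.547]
ft_force: [-0.4, 0.2, -0.9]
grip_width: 0.0
```

Run:
```python
from h import *
s=monitor.observe();print(s['t'],s['position'],s['eef_rot'])
a,_=eyes.get_image("top");b,_=eyes.get_image("scene")
cv2.imwrite("pics/p1.png",np.hstack([cv2.resize(a[120:320,200:400],None,fx=2,fy=2),cv2.resize(b[120:320,250:450],None,fx=2,fy=2)])[...,::-1])
```

```text
2.65 [0.68708581 0.12696664 0.23679565] [ 3.13805853  0.00562954 -1.5474098 ]
```

View pics/p1.png

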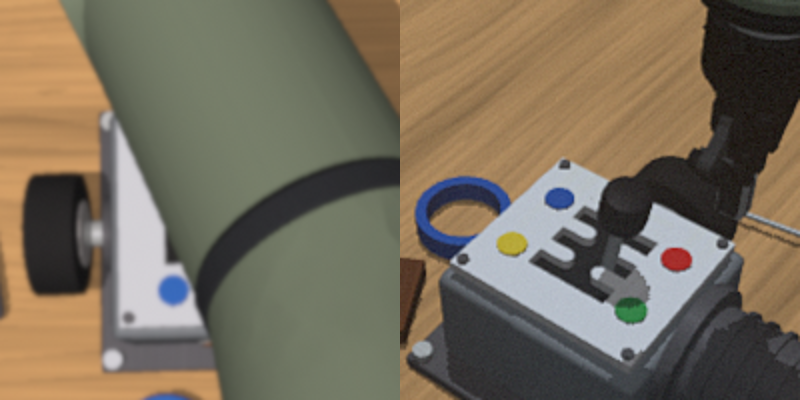

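servo_tool(deltas=[[0,1.5,0,1.5,0,0,-0.5],[0,0,0,2,0,0,0],[0,0,0,1.8,0,0,0],[0,0,0,0,0,0,0]])

```text
t: 3.08
position: [0.6923, 0.111, 0.1954]
eef_rot: [-3.13, 0.008, -1.541]
ft_force: [-0.6, 0.1, -0.3]
grip_width: -0.001
```

servo_tool(deltas=[[0,0,0.5,1.2,0,0,1],[0,0,1.5,0,0,0,0],[0,0,1.5,0,0,0,0],[0,0,1,0,0,0,0],[0,0,0,0,0,0,0]])

```text
t: 3.5
position: [0.65, 0.1099, 0.1933]
eef_rot: [-3.12, 0.009, -1.563]
ft_force: [-0.4, 0.4, 0.2]
grip_width: -0.002
```

servo_tool(deltas=[[0,0,0.3,1,-1.2,0,0],[0,0,0.5,0.5,0,0,0],[0,0,0.8,0,0,0,0],[0,0,0,0,0,0,0]])

```text
t: 3.83
position: [0.6365, 0.11, 0.1818]
eef_rot: [-3.136, 0.01, -1.564]
ft_force: [0.7, 0.8, 0.0]
grip_width: -0.001
```

```bash
cat > look.py <<'E'
from h import *
import sys
s=monitor.observe();print(s['t'],s['position'],s['eef_rot'],s['ft_force'])
p=eyes.camera_params("scene");b,_=eyes.get_image("scene")
np.savez("pics/last.npz",im=b,**p)
cv2.imwrite(f"pics/{sys.argv[1]}.png",cv2.resize(b[160:310,260:440],None,fx=4,fy=4,interpolation=cv2.INTER_CUBIC)[...,::-1])
E
python3 look.py p2
```

```text
3.8333 [0.6365074  0.10997683 0.18175657] [-3.13567454  0.01040826 -1.56414133] [0.66028821 0.78064242 0.01799309]
```

View pics/p2.png

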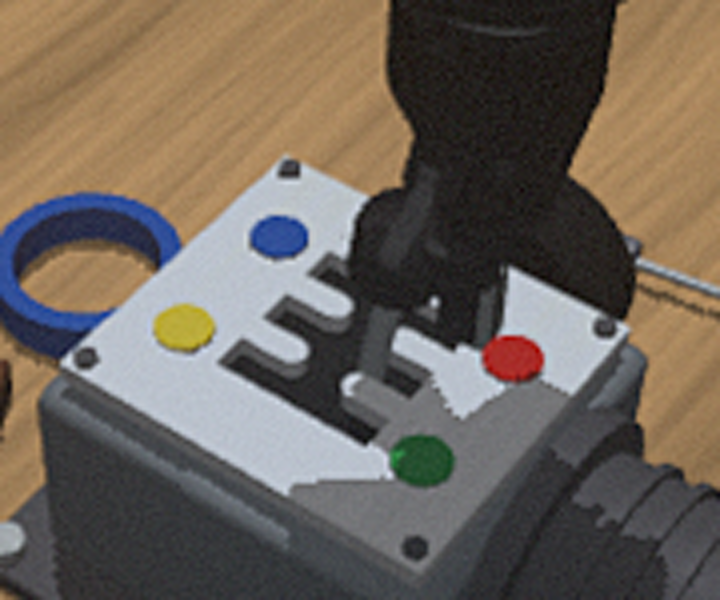

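The finger block stands at the knob's +x side (crop px ~(420,230)) and the stem is still in the middle slot. I'll push toward the cross channel.

servo_tool(deltas=[[0,0,0.6,0,0,0,0],[0,0,0.6,0,0,0,0],[0,0,0.5,0,0,0,0],[0,0,0.3,0,0,0,0],[0,0,0,0,0,0,0]])

```text
t: 4.3
position: [0.616, 0.1096, 0.1822]
eef_rot: [-3.134, 0.011, -1.565]
ft_force: [1.6, -0.2, 0.2]
grip_width: 0.0
```

```bash
python3 look.py p3
```

```text
4.3 [0.61600431 0.10964991 0.182177  ] [-3.13361989  0.01052053 -1.56455282] [ 1.59240937 -0.15260538  0.21486028]
```

View pics/p3.png

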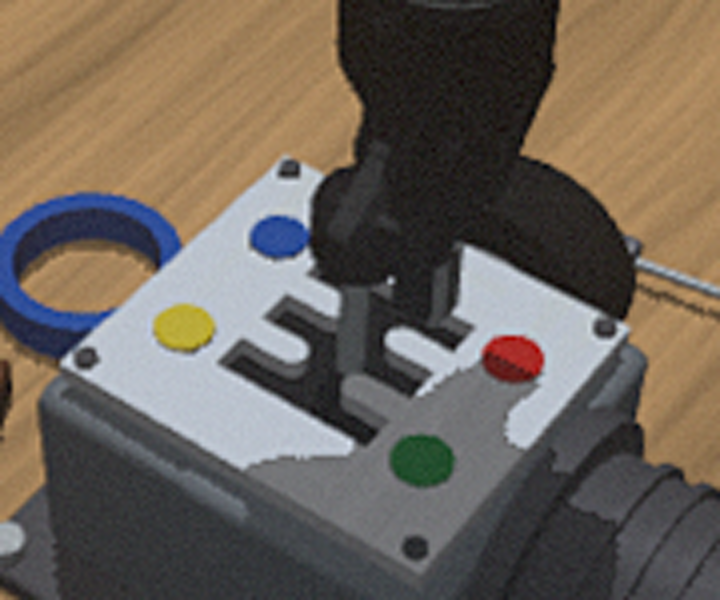

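```bash
cat > proj.py <<'E'
from h import *
p=eyes.camera_params("scene")
C=np.array([.5801,.1106,0]);yaw=.015
def lever(sx,sy,L):
    d=np.array([np.tan(sx),np.tan(sy),1]);d/=np.linalg.norm(d)
    v=d*L+np.array([0,0,.03]);c,s=np.cos(yaw),np.sin(yaw)
    return C+np.array([c*v[0]-s*v[1],s*v[0]+c*v[1],v[2]])
def px(X):
    q=p["K"]@(p["R"]@X+p["t"]);return q[:2]/q[2]
def crop(X): return ((px(X)-[260,160])*4).round(0)
if __name__=="__main__":
    for sy in(0,-.3):
        for sx in (.16,.1,.05,0,-.05,-.1,-.3): print(sy,sx,*[crop(lever(sx,sy,L)) for L in(.106,.15,.18)], lever(sx,sy,.18).round(4))
E
python3 proj.py
```

```text
0 0.16 [380. 364.] [400. 299.] [414. 251.] [0.6088 0.111  0.2077]
0 0.1 [368. 356.] [381. 287.] [391. 237.] [0.5981 0.1109 0.2091]
0 0.05 [357. 349.] [366. 278.] [372. 226.] [0.5891 0.1107 0.2098]
0 0 [347. 343.] [351. 270.] [353. 216.] [0.5801 0.1106 0.21  ]
0 -0.05 [336. 338.] [335. 262.] [335. 207.] [0.5711 0.1105 0.2098]
0 -0.1 [326. 333.] [320. 255.] [316. 199.] [0.5621 0.1103 0.2091]
0 -0.3 [286. 318.] [262. 235.] [245. 175.] [0.5269 0.1098 0.202 ]
-0.3 0.16 [335. 415.] [333. 374.] [332. 343.] [0.6083 0.0584 0.2   ]
-0.3 0.1 [323. 408.] [315. 363.] [310. 330.] [0.5981 0.0579 0.2012]
-0.3 0.05 [313. 402.] [300. 354.] [291. 319.] [0.5895 0.0576 0.2018]
-0.3 0 [303. 396.] [285. 346.] [273. 309.] [0.5809 0.0574 0.202 ]
-0.3 -0.05 [293. 391.] [271. 338.] [255. 299.] [0.5723 0.0573 0.2018]
-0.3 -0.1 [283. 385.] [257. 331.] [237. 290.] [0.5637 0.0574 0.2012]
-0.3 -0.3 [246. 368.] [203. 306.] [172. 261.] [0.5299 0.0588 0.1949]
```

servo_tool(deltas=[[0,0,0.3,0,0,0,0],[0,0,0.1,0,0,0,0],[0,0,-2,0,-0.5,-0.5,-0.5],[0,0,-2,0,0,0,0],[0,-3,-0.2,0,0,0,0],[0,-3,0,0,0,0,0],[0,-2,0,0,0,0,0],[0,0,0,0,0,0,0]])

```text
t: 5.02
position: [0.6532, 0.191, 0.1825]
eef_rot: [3.136, 0.018, -1.559]
ft_force: [-0.5, 0.9, -0.7]
grip_width: -0.002
```

```bash
python3 look.py p4
```

```text
5.0167 [0.65317311 0.19097631 0.18247402] [ 3.13639923  0.01835625 -1.55933755] [-0.4755395   0.85557668 -0.70235465]
```

View pics/p4.png

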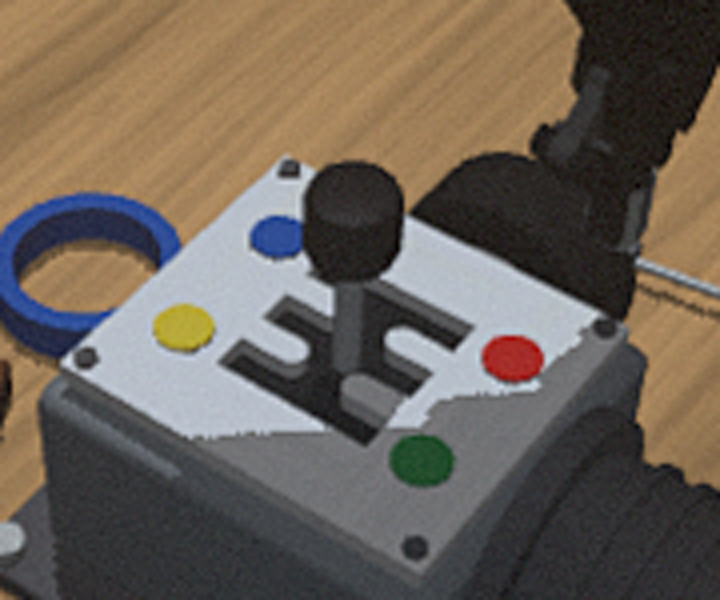

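Lever is upright (knob crop px (354,222), expected (353,216) at neutral), with the hand clear. I'll go round to its +y side and push across.

servo_tool(deltas=[[0,0,2.4,0,0,1,0],[0,0,2.4,0,0,0,0],[0,0,2,0,0,0,0],[0,0,0.4,0,0,0,0],[0,0,0,0,0,0,0]])

```text
t: 5.48
position: [0.5779, 0.1845, 0.1809]
eef_rot: [3.133, -0.004, -1.562]
ft_force: [0.6, -0.4, -0.4]
grip_width: -0.001
```

servo_tool(deltas=[[0,1.5,-0.2,0,0,0,0],[0,1.5,-0.1,0,0,0,0],[0,1,0,0,0,0,0],[0,0.7,0,0,0,0,0],[0,0.7,0,0,0,0,0],[0,0.7,0,0,0,0,0],[0,0.7,0,0,0,0,0],[0,0.5,0,0,0,0,0],[0,0,0,0,0,0,0]])

```text
t: 6.23
position: [0.5857, 0.1027, 0.1818]
eef_rot: [3.136, -0.003, -1.567]
ft_force: [0.3, 0.4, 0.6]
grip_width: -0.0
```

```bash
python3 look.py p5
```

```text
6.2333 [0.58570817 0.10274304 0.18175359] [ 3.13560813e+00 -2.84263886e-03 -1.56702928e+00] [0.30327095 0.4143146  0.56364878]
```

View pics/p5.png

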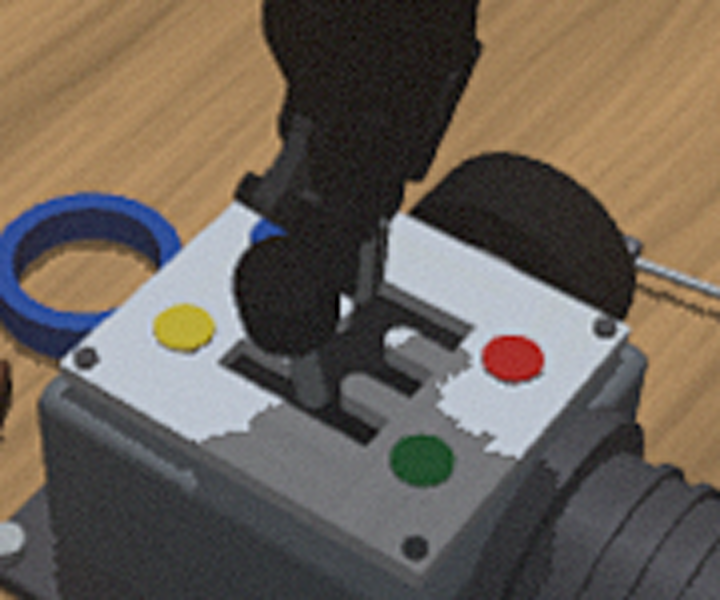

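servo_tool(deltas=[[0,0.5,0.2,0,0,0,0],[0,0.5,0.1,0,0,0,0],[0,0.3,0,0,0,0,0],[0,0,0,0,0,0,0]])

```text
t: 6.62
position: [0.5823, 0.0907, 0.1817]
eef_rot: [3.136, -0.002, -1.565]
ft_force: [0.3, 1.9, -1.5]
grip_width: -0.001
```

```bash
python3 look.py p6
```

```text
6.6167 [0.58233616 0.09069783 0.18171009] [ 3.13580677e+00 -1.53866746e-03 -1.56471831e+00] [ 0.28017676  1.9252845  -1.47435951]
```

View pics/p6.png

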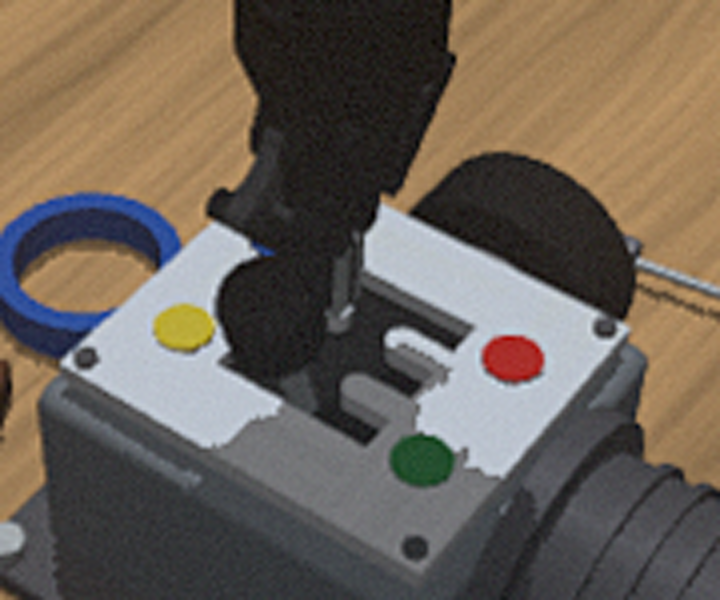

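servo_tool(deltas=[[0,0.3,0,0,0,0,0],[0,0,0,0,0,0,0],[0,-2,0,0,0,0,-0.5],[0,-2,0,0,0,0,0],[0,0,-2.5,0,0,0,0],[0,0,-2.5,0,0,0,0],[0,0,-2.5,0,0,0,0],[0,0,0,0,0,0,0]])

```text
t: 7.33
position: [0.6586, 0.1323, 0.1816]
eef_rot: [3.135, -0.001, -1.552]
ft_force: [0.5, 0.1, 0.1]
grip_width: -0.002
```

```bash
python3 look.py p7
```

```text
7.3333 [0.65855696 0.13227086 0.18159124] [ 3.13529124e+00 -1.17935685e-03 -1.55236185e+00] [0.51382321 0.11603378 0.14850297]
```

View pics/p7.png

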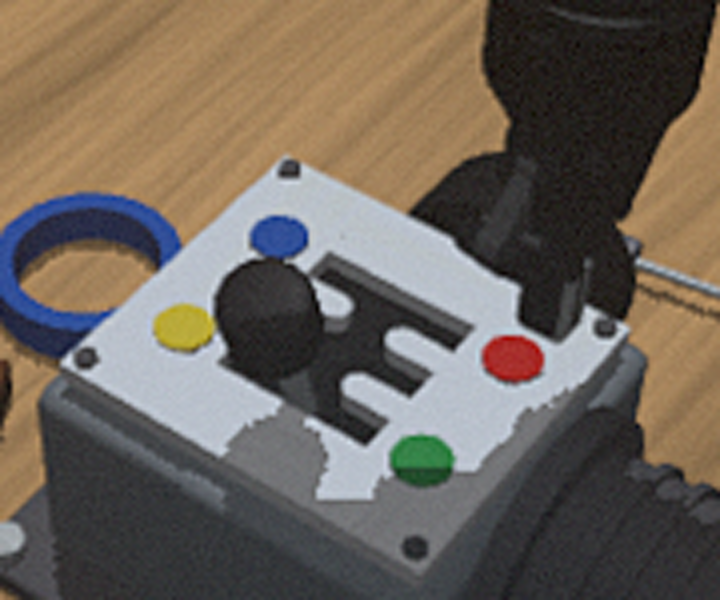

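The knob has stayed at (269,319), so it's in the cross channel in line with yellow. Now to get behind it (+x side).

servo_tool(deltas=[[0,2.5,0,0,0,0,0],[0,2.5,0,0,0,0,0],[0,2,0,0,0,0,0],[0,0.3,0.5,0,0,0,0],[0,0,0,0,0,0,0]])

```text
t: 7.8
position: [0.65, 0.0579, 0.1802]
eef_rot: [3.13, -0.001, -1.548]
ft_force: [-1.1, 1.1, 0.2]
grip_width: 0.002
```

servo_tool(deltas=[[0,0,1.2,0,0,0,0.5],[0,0,1.2,0,0,0,0],[0,0,0.8,0,0,0,0],[0,0,0.7,0,0,0,0],[0,0,0.7,0,0,0,0],[0,0,0.7,0,0,0,0],[0,0,0.7,0,0,0,0],[0,0,0,0,0,0,0]])

```text
t: 8.47
position: [0.5859, 0.0595, 0.1818]
eef_rot: [3.133, -0.002, -1.555]
ft_force: [1.0, -0.7, -1.1]
grip_width: 0.002
```

```bash
python3 look.py p8
```

```text
8.4667 [0.58588403 0.05951608 0.18176058] [ 3.13264092e+00 -1.51774681e-03 -1.55501635e+00] [ 1.03268037 -0.67196619 -1.10767213]
```

View pics/p8.png

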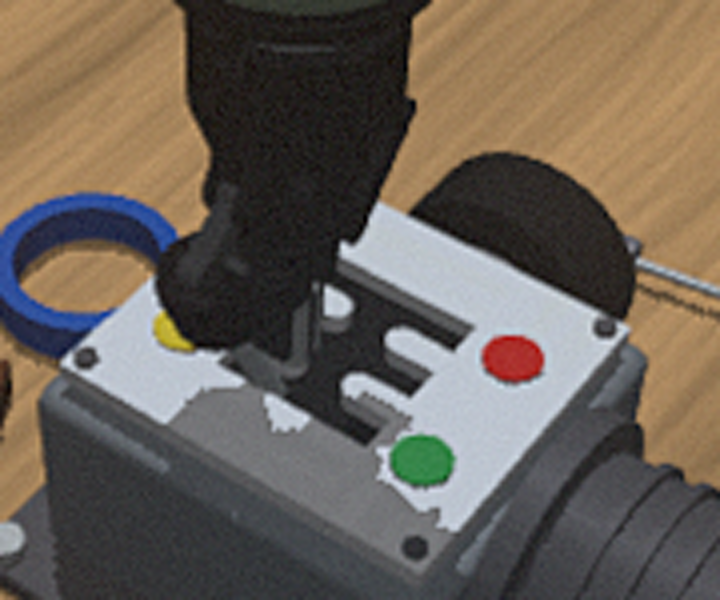

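Lever is entering the yellow slot (knob ~(212,290)). I'll continue to the end and watch the force.

servo_tool(deltas=[[0,0,0.7,0,0,0,0],[0,0,0.6,0,0,0,0],[0,0,0.6,0,0,0,0],[0,0,0.4,0,0,0,0]])

```text
t: 8.85
position: [0.5635, 0.06, 0.1817]
eef_rot: [3.135, 0.0, -1.555]
ft_force: [14.6, 0.5, -3.3]
grip_width: -0.004
```

servo_tool(deltas=[[0,0,0.4,0,0,0,0],[0,0,0.4,0,0,0,0]])

```text
t: 9.02
position: [0.5615, 0.0603, 0.1839]
eef_rot: [-3.133, 0.003, -1.555]
ft_force: [30.8, 0.4, -6.7]
grip_width: -0.0
```

Force has climbed to 31 N at x = 0.5615, about where I expected the slot's end. I'll back off and look.

servo_tool(deltas=[[0,0,-1,0,0,0,0],[0,0,-3,0,0,0,0],[0,0,-3,0,0,0,0],[0,0,-3,-1,0,0,0],[0,0,-1,-3,0,0,0],[0,0,-1,-3,0,0,0],[0,0,0,-2,0,0,0],[0,0,0,0,0,0,0],[0,0,0,0,0,0,0]])

```text
t: 9.77
position: [0.681, 0.0613, 0.2775]
eef_rot: [-3.14, 0.002, -1.555]
ft_force: [0.1, 0.1, -0.4]
grip_width: -0.001
```

```bash
python3 look.py p9
python3 - <<'E'
from h import *
from proj import *
for s in((-.3,-.3),(-.28,-.3),(-.25,-.3)): print(s,*[crop(lever(*s,L)) for L in (.106,.15,.18)])
f,_=eyes.get_image("scene");cv2.imwrite("pics/full9.png",f[...,::-1])
E
```

```text
9.7667 [0.68102779 0.06131135 0.27747292] [-3.14001416e+00  1.59873878e-03 -1.55514393e+00] [ 0.0859984   0.14634708 -0.44406647]
(-0.3, -0.3) [246. 368.] [203. 306.] [172. 261.]
(-0.28, -0.3) [250. 370.] [208. 308.] [178. 264.]
(-0.25, -0.3) [255. 372.] [216. 312.] [187. 268.]
```

View pics/p9.png

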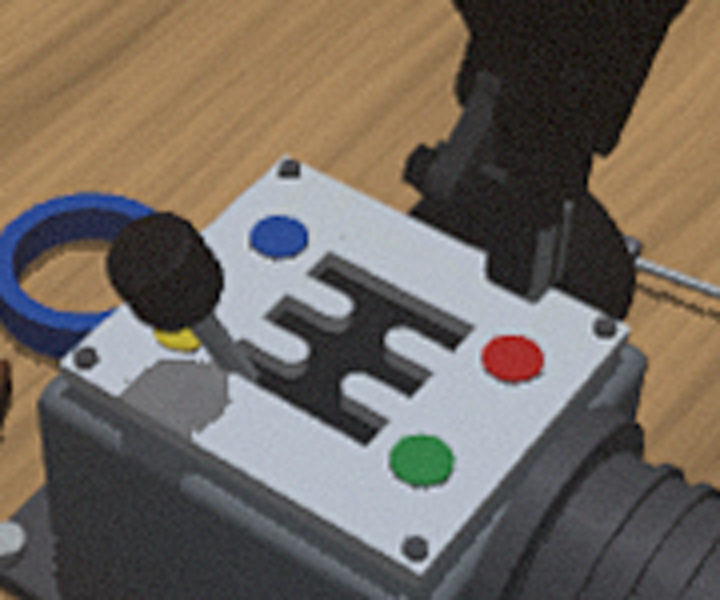

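View pics/full9.png

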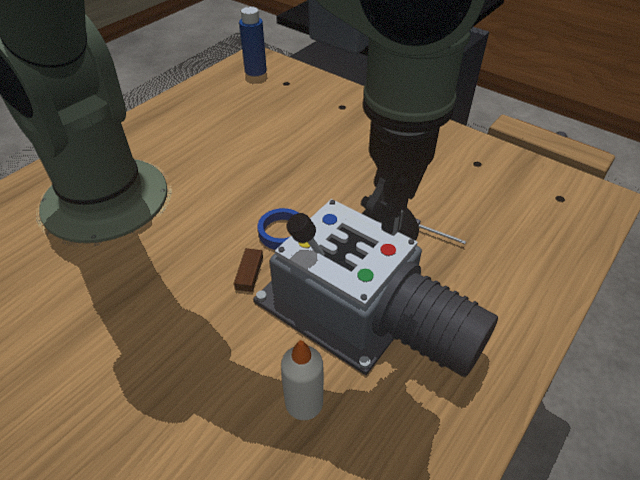

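The knob is at crop px (165,270). Home is predicted at (172,261), and the last position showed the same offset of about (-4,+10), so the lever is home. The bystanders look unmoved and the hand is clear.

```bash
python3 -c "
from workcell import order
print(order.close_job())"
```

```text
the job is handed in; nothing more can be done
None
```

I shifted the lever into the yellow slot (the -x, -y one) and handed the job in at about 10 s; no verdict was reported. I pushed it only with the outside of the shut fingers: back to the cross channel, across in -y, then in -x until the slot's end stopped it.

**Home in the slot:** the push force rose to about 31 N at TCP x = 0.5615 m, against 0.562 m expected at the slot's end. After I backed off, the scene picture showed the lever tilted fully home. The knob was about 11 crop pixels (under 3 image pixels) from where I calculated it should be. It was off by about the same amount, in the same direction, in the cross channel.

**Hand and bystanders:** the hand ended about 12 cm from its last contact with the knob, 10 cm higher, and the wrist force read under 0.5 N. By eye, the bottle, tape, offcut and screwdriver had not moved in the last scene picture; I did not measure their positions.

**Checks that failed or fell short:**
- In the first scene view, the blue colour mask caught part of the tape roll and gave a wrong position for the blue mark. I used the top view's value instead.
- The arm blocked the top view once it was over the gearbox, so the checks after that used only the scene camera.

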